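# Stand the toppled spice tin back up in its row

### The job

One spice tin at the end of the row on top of the white spice rack has toppled outward and leans over the rack's low end rail. Push it up and back with the fingertips until it stands upright again, snug against the next tin in the row, without taking it between the fingers or lifting it. Leave the other tins standing and everything else as it is.

Things in the scene. Friction and masses are not known exactly. Their poses are not given: they have to be found in the camera images.
- rack: White spice rack, fixed: 96 mm deep (x), 282 mm long (y), origin at the centre of its underside, z up; its front with the drawer faces -x. On top is an open gallery, floor 75 mm above the origin, with 30 mm high rails (top z = 105 mm) at both ends and along the back (inner face x = +40 mm), and a steel rod of 8 mm across along the front at x = -43, z = 95 mm.
- end_rail (a point): Top of the rack's low +y end rail, middle of its inner edge, at (0, 133, 105) mm in the rack's frame; rack axes. The rail is 8 mm thick and 30 mm high above the gallery floor.
- partition (a point): Top of the white partition, middle of its +y face, at (0, -61, 150) mm in the rack's frame; rack axes. 8 mm thick, 75 mm high, rigid. Four tins stand in a row from it towards +y, ending at about y = +77 mm in the rack's frame; the fallen tin, once upright and snug, has its centre at about x = 0, y = +94 mm there.
- tin: The fallen spice tin, plain metal, 60 mm along its x, 34 along its y, 95 tall (z), 120 to 260 g. Origin at the centre of its underside. It leans some 30 degrees out over the +y end rail, lower +y edge on the gallery floor, outer lid edge 80 mm above it. Rubber fingertips cling to that edge: swung up and over about the foot it rises; pushed level it jams, its foot sliding inward. Upright, its axes lie along the rack's.
- tin_center (a point): Centre of the fallen tin, 47.5 mm up its z axis from its origin; tin axes.
- tin_a: One of the four plain metal spice tins standing upright in a row in the rack's gallery, 60 mm along the rack's x and 34 mm along its y, 95 mm tall; side by side with gaps under 1 mm, in any order from start to start, the first against the partition; 180 g. Origin at the centre of its underside. Leave it standing.
- tin_b: One of the four plain metal spice tins standing upright in a row in the rack's gallery, 60 mm along the rack's x and 34 mm along its y, 88 mm tall; side by side with gaps under 1 mm, in any order from start to start, the first against the partition; 180 g. Origin at the centre of its underside. Leave it standing.
- tin_c: One of the four plain metal spice tins standing upright in a row in the rack's gallery, 60 mm along the rack's x and 34 mm along its y, 95 mm tall; side by side with gaps under 1 mm, in any order from start to start, the first against the partition; 180 g. Origin at the centre of its underside. Leave it standing.
- tin_d: One of the four plain metal spice tins standing upright in a row in the rack's gallery, 60 mm along the rack's x and 34 mm along its y, 82 mm tall; side by side with gaps under 1 mm, in any order from start to start, the first against the partition; 180 g. Origin at the centre of its underside. Leave it standing.
- salt: Glass salt shaker with a steel twist cap, 44 mm across, 84 mm tall, standing in the short bay at the rack's -y end. Origin at the centre of its underside. Leave it alone.
- drawer_knob (a point): Tip of the knob of the rack's drawer, on the rack's front 37 mm above the board; the drawer is shut or up to 30 mm open. Leave it as it is.
- plate: Red melamine plate, 220 mm across, 20 mm high, lying on the board to the left. Origin at the centre of its underside. Leave it alone.
- pot: Small white ceramic pot with its lid on, 116 mm across, 150 mm over the two lugs, 118 mm tall, to the right. Origin at the centre of its underside. Leave it alone.
- tongs: Steel tongs, 250 mm long, 30 mm high, lying on the board behind the rack. Origin on the underside near the middle. Leave it alone.
Things that resemble listed ones, but are neither listed nor needed, are in the scene too. Leave any blue or pink look-alike of the tin alone.

How it is judged:
By the outcome, as a careful person would: the job done as asked, in the order asked, and still so for the second after the job is handed in, with the robot touching nothing.
It also fails if it takes over 35 s, if anything falls off the work surface, if the arm or the gripper's body presses on something with over 40 N, if the wrist force passes 120 N, or if a joint passes its speed limit or range.

### The arm

A 7-joint arm with a two-finger parallel gripper is mounted at the origin on the work surface. World frame = base frame: x ahead of the robot, y to its left, z up, the work surface at z = 0. Lengths are in m, angles in rad, forces in N, time in s.
With the tool pointing down it reaches from about 0.425 to 0.875 m from the base axis. Payload 8.4 kg.
Tool frame: the origin (TCP) lies at the very end of the fingers, on their centre line; the grasp point (between the pads) lies 19 mm behind it (ctrl.grip_depth is the distance from the TCP to the grasp point, in m); z points along the fingers, x is the direction in which the jaws open and shut, and the axes are right-handed (so a half turn about z gives the same grasp; the last joint's range is limited). The gripper opens to 85 mm and grips with 20 to 120 N. Pads are 22 mm wide; open, the fingers measure 114 mm over their backs; the gripper's body (76 mm by 85 mm) begins 54 mm behind the grasp point. The pads swing forward as they close: fully open they stand 13 mm farther back than shut.
Start: joints at [-1.389, 0.333, 0.04, 1.465, -0.013, 1.343, -0.059], TCP at [0.18, 0.625, 0.231] pointing down, gripper open.
Joint ranges: [-2.58, 2.58], [-0.38, 2.09], [-1.3, 1.39], [0.25, 2.4], [-1.5, 4.64], [0.08, 2.09], [-2.65, 2.65]. Speed limits (rad/s): [2.22, 2.22, 2.79, 2.79, 3.14, 3.14, 3.14].

### API

Orientations are given as a 3x3 rotation matrix whose columns are the frame's x, y, z axes.
In Python, from plant import ctrl, effector, kin, cams, ticket gives the robot as it stands. Calls block until the motion is done:
- ctrl.goto(position, orientation): joint-space move of the TCP to a pose.
- ctrl.servo_line(position, ori=None, v=0.15): straight line of the TCP; ori=None keeps the orientation; v is the mean speed in m/s.
- ctrl.set_joints(angles): joint-space move.
- effector.command_gripper(opening, effort=None): opening from 0.0 (shut) to 1.0 (fully open); effort is the grip in N (None keeps the last); returns when the fingers have stopped.
- ctrl.sleep(seconds).
- kin.ik(position, orientation): joint angles nearest the present ones, or None.
- ctrl.state(): the state.
- cams.read_camera(name): name is "scene" or "top" or "wrist"; returns the picture (400x640x3 uint8, red, green, blue); there is no depth.
- cams.camera_params(name): a dict with "mtx" (3x3 intrinsics, pixels), "R" (3x3) and "t" (3): a world point X has camera coordinates R X + t. Camera axes: x right, y down, z forward; pixel columns grow to the right and rows downward; lengths in m; the calibration is good to about 2 mm. A picture is of the moment at which its call begins: read the wrist's pose just before it. camera_params takes no time and is no camera call; for the wrist camera it gives the pose at the moment of the call.
A pose or a line that the arm cannot do raises ctrl.IKError and nothing moves.
- ticket.hand_in(): hands the job in, once; it reports no verdict.
The state is a dict: "time": time; "joint_pos": joint angles; "joint_velocities": joint speeds; "joint_torque": joint torques, N m; "tool_pos": TCP position; "eef_rot": TCP orientation; "wrist_force": force on the tool from outside, world axes, zero at the start; "torque": the same for the moment, N m; "finger_gap": opening from 0.0 (shut) to 1.0 (fully open).
Only numpy, scipy, OpenCV 4.12 (cv2) and the standard library are available. Lean on these libraries where they do the work, as an engineer would, in place of code of your own. Each camera call takes 0.05 s, during which the arm holds its last target.

## Working session

There is one attempt and no reset: what is moved stays moved. The work goes in short steps, each a Python script; the robot and the scene stay as the last script left them, time stands still between calls to the robot, and variables do not carry over. Pictures are saved under pics/ and viewed, and the job is handed in when it is done.

```bash
ls; mkdir -p pics; python3 - <<'E'
from plant import ctrl, effector, kin, cams, ticket
import cv2
s=ctrl.state();print(s['time'],s['tool_pos'],s['wrist_force'])
for n in ("scene","top","wrist"):
    p=cams.camera_params(n);print(n,p['mtx'].tolist(),p['R'].round(4).tolist(),p['t'].round(4).tolist())
    cv2.imwrite(f'pics/{n}0.png',cams.read_camera(n)[:,:,::-1])
E
```

```text
pics
0.0 [0.18004089 0.62410725 0.23042098] [-0.32009339  0.0585051  -0.10408384]
scene [[493.16645012996145, 0.0, 314.67459966343563], [0.0, 493.16645012996145, 210.19525513419566], [0.0, 0.0, 1.0]] [[-0.0238, 0.9996, 0.018], [0.8169, 0.0298, -0.576], [-0.5763, 0.001, -0.8172]] [0.007, -0.3745, 1.9918]
top [[426.1757581067431, 0.0, 312.167250009345], [0.0, 426.1757581067431, 196.01804079295067], [0.0, 0.0, 1.0]] [[-0.0021, -0.9998, 0.0202], [-0.9894, -0.0009, -0.1452], [0.1452, -0.0202, -0.9892]] [-0.0242, 0.5759, 1.4584]
wrist [[355.82322266504315, 0.0, 322.3854560936301], [0.0, 355.82322266504315, 203.2621747734765], [0.0, 0.0, 1.0]] [[0.2774, 0.9608, -0.0022], [0.918, -0.2644, 0.2957], [0.2835, -0.084, -0.9553]] [-0.6489, -0.0387, 0.3807]
```

View pics/scene0.png

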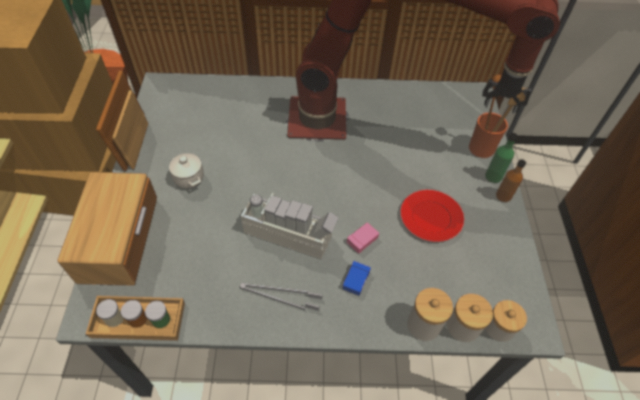

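View pics/top0.png

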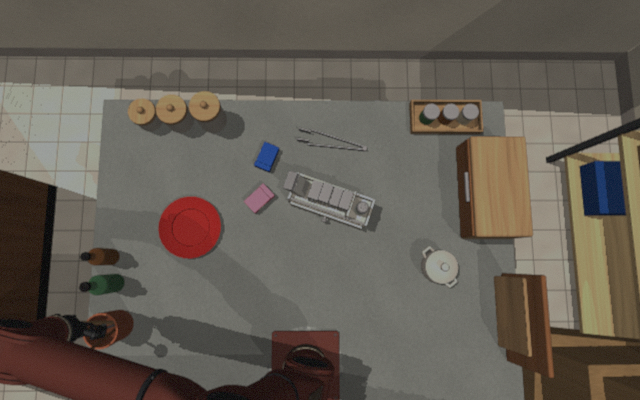

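View pics/wrist0.png

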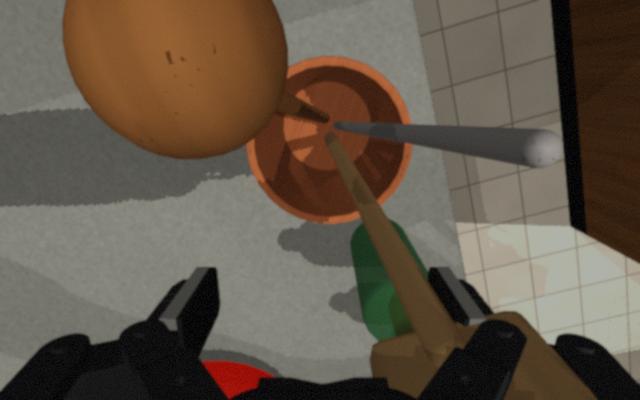

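The rack is at about (288,222) in the scene view and (330,200) in the top view. The leaning tin is at (329,223) and (297,184). The pink and blue boxes on the board are the look-alikes. The gripper starts over a utensil crock, so I have to leave straight up. I'll enlarge both views.

```bash
python3 - <<'E'
import cv2
a=cv2.imread('pics/scene0.png')[180:260,225:345];cv2.imwrite('pics/sc.png',cv2.resize(a,None,fx=6.5,fy=6.5,interpolation=cv2.INTER_CUBIC))
a=cv2.imread('pics/top0.png')[160:240,275:385];cv2.imwrite('pics/tc.png',cv2.resize(a,None,fx=7,fy=7,interpolation=cv2.INTER_CUBIC))
E
```

```text
(no output)
```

View pics/sc.png

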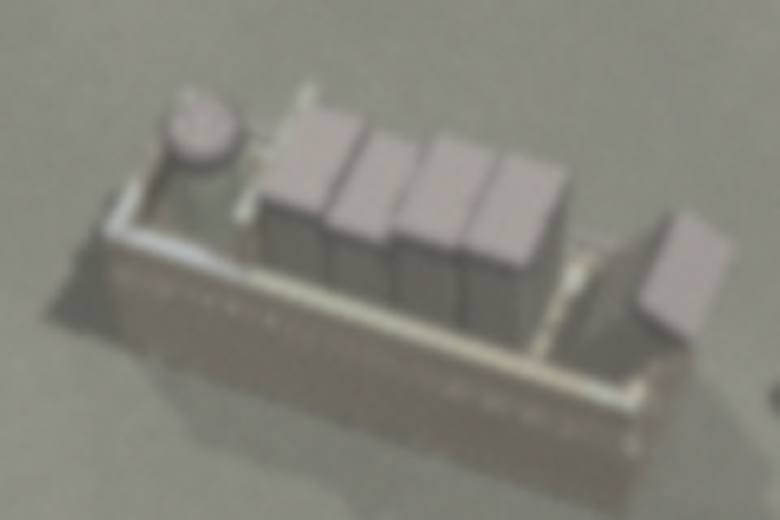

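View pics/tc.png

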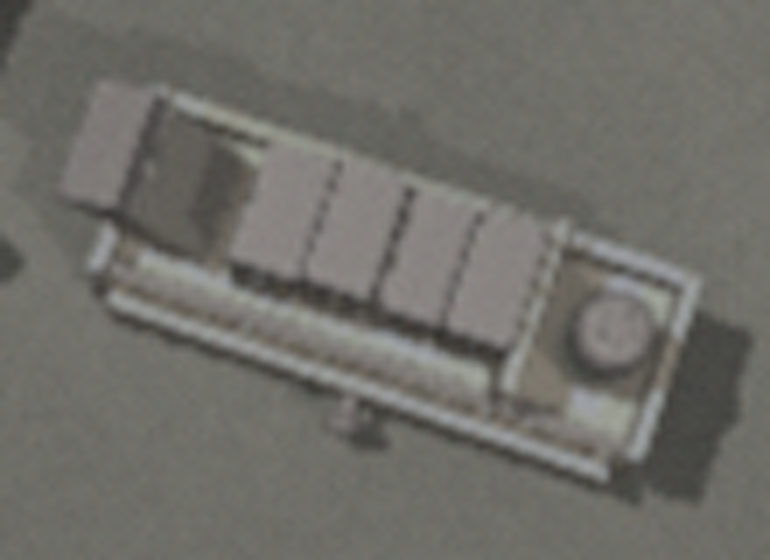

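```bash
cat > h.py <<'E'
import numpy as np, cv2
def ray(p,uv,z):
    d=p['R'].T@np.linalg.solve(p['mtx'],[uv[0],uv[1],1.]);c=-p['R'].T@p['t']
    return c+d*(z-c[2])/d[2]
def proj(p,X):
    q=p['mtx']@(p['R']@np.asarray(X)+p['t']);return q[:2]/q[2]
E
python3 - <<'E'
from plant import cams
from h import *
p=cams.camera_params('top');o=lambda a,b:(275+a/7-.43,160+b/7-.43)
for n,a,z in [('back-y',(700,278),.105),('back+y',(165,88),.105),('front+y',(93,270),.105),('front-y',(640,460),.105),('part back',(563,222),.15),('part front',(508,395),.15),('lid outer back',(97,82),.155),('lid outer front',(62,197),.155),('row end lid back',(268,145),.17),('row end lid front',(232,262),.17)]:
    print(n,ray(p,o(*a),z).round(4))
p=cams.camera_params('scene');o=lambda a,b:(225+a/6.5-.43,180+b/6.5-.43)
for n,a,z in [('lid outer back',(690,338),.155),('lid outer front',(735,248),.155),('lidin',(640,298),.173),('rowend lid back',(518,266),.17),('rowend front',(570,170),.17),('front corner+y',(630,405),.105),('part',(243,215),.15),('back-y',(115,230),.105)]:
    print(n,ray(p,o(*a),z).round(4))
E
```

```text
back-y [ 0.5557 -0.2342  0.105 ]
back+y [0.6487 0.0242 0.105 ]
front+y [0.5594 0.0586 0.105 ]
front-y [ 0.4678 -0.2033  0.105 ]
part back [ 0.5759 -0.1628  0.15  ]
part front [ 0.4946 -0.1359  0.15  ]
lid outer back [0.6412 0.0554 0.155 ]
lid outer front [0.5866 0.0713 0.155 ]
row end lid back [ 0.6086 -0.0243  0.17  ]
row end lid front [ 0.554  -0.0076  0.17  ]
lid outer back [0.6449 0.0542 0.155 ]
lid outer front [0.5934 0.0753 0.155 ]
lidin [0.6353 0.0302 0.173 ]
rowend lid back [ 0.6175 -0.027   0.17  ]
rowend front [ 0.5614 -0.0042  0.17  ]
front corner+y [0.6518 0.0278 0.105 ]
part [ 0.5793 -0.1601  0.15  ]
back-y [ 0.5595 -0.2281  0.105 ]
```

```bash
cat >> h.py <<'E'
YAW=np.deg2rad(-19.6)
O=np.array([.558,-.0885,0])
def setpose(o,yaw):
    global O,YAW; O=np.array(o);YAW=yaw
def Rr():
    c,s=np.cos(YAW),np.sin(YAW);return np.array([[c,-s,0],[s,c,0],[0,0,1.]])
def W(p): return O+Rr()@np.array(p)/1000   # rack mm -> world
def ori(t,sgn=1):
    # tool z = down, leaning so the body is at +y (rack) by t deg; tool x = sgn*rack x
    t=np.deg2rad(t);z=np.array([0,-np.sin(t),-np.cos(t)]);x=np.array([sgn,0,0.]);y=np.cross(z,x)
    return Rr()@np.stack([x,y,z],1)
E
python3 - <<'E'
from plant import ctrl,kin,cams
from h import *
s=ctrl.state();print(np.round(s['eef_rot'],3).tolist())
p=cams.camera_params('wrist');c=-p['R'].T@p['t'];print('cam in tool',s['eef_rot'].T@(c-s['tool_pos']),(s['eef_rot'].T@p['R'].T).round(3).tolist())
for sg in(1,-1):
  for t in (-20,0,10,20,30,40,45):
    q=kin.ik(W([0,165,140]),ori(t,sg));print(sg,t,None if q is None else np.round(q,2))
E
```

```text
[[0.277, 0.961, -0.0], [0.961, -0.277, -0.001], [-0.001, 0.0, -1.0]]
cam in tool [-6.88207279e-05 -7.54825895e-02 -1.43174274e-01] [[1.0, 0.0, -0.001], [0.0, 0.955, 0.296], [0.001, -0.296, 0.955]]
1 -20 [-0.76  0.39  0.95  1.83 -0.74  1.13  0.14]
1 0 [-0.74  0.39  0.71  1.69 -0.28  1.16 -0.3 ]
1 10 [-0.78  0.46  0.69  1.62 -0.14  1.25 -0.43]
1 20 [-0.85  0.55  0.71  1.54 -0.05  1.34 -0.5 ]
1 30 [-0.89  0.66  0.74  1.47  0.02  1.44 -0.55]
1 40 [-0.89  0.76  0.7   1.39  0.11  1.55 -0.61]
1 45 [-0.89  0.81  0.69  1.36  0.15  1.6  -0.63]
-1 -20 [ 0.87  0.49 -1.09  1.75  0.14  0.99  2.6 ]
-1 0 [ 0.63  0.57 -1.1   1.62  0.52  1.28  2.24]
-1 10 [-0.54  0.4   0.36  1.61  0.01  1.25  2.59]
-1 20 [-0.55  0.48  0.29  1.53  0.15  1.36  2.47]
-1 30 [-0.57  0.56  0.24  1.45  0.27  1.49  2.39]
-1 40 [-0.58  0.66  0.19  1.37  0.38  1.62  2.32]
-1 45 [-0.58  0.71  0.17  1.34  0.43  1.68  2.3 ]
```

```bash
python3 - <<'E'
from plant import ctrl,kin,cams,effector
from h import *
s=ctrl.state();p=s['tool_pos']
ctrl.servo_line([p[0],p[1],.43],v=.3)
ctrl.goto(W([0,120,240]),ori(0))
effector.command_gripper(0.3)
s=ctrl.state();print(s['time'],s['tool_pos'],s['finger_gap'],s['wrist_force'])
P=cams.camera_params('wrist');im=cams.read_camera('wrist')
np.savez('w1.npz',**P);cv2.imwrite('pics/w1.png',im[:,:,::-1])
E
```

```text
4.225 [0.59823618 0.02453958 0.23998909] 0.29952208039488204 [-0.29602696  0.2521876   0.20211295]
```

View pics/w1.png

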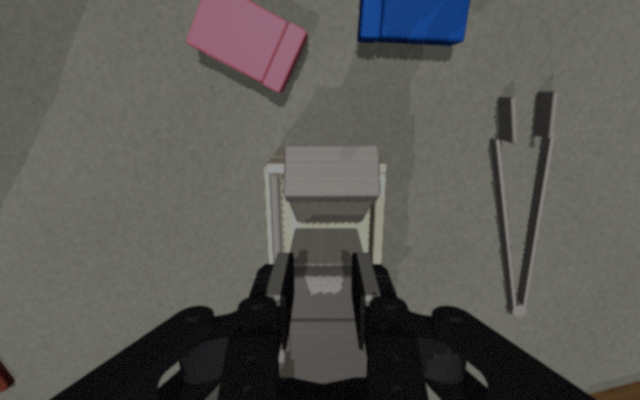

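The picture shows the plain-metal leaning tin. Its lid spans (285,147) to (378,197), over the rail corners (265,166) and (386,165). The pink and blue look-alikes lie on the board at the top. I'll confirm with an enlarged crop and cast rays.

```bash
python3 - <<'E'
from h import *
a=cv2.imread('pics/w1.png')[130:290,240:410];cv2.imwrite('pics/w1c.png',cv2.resize(a,None,fx=3.7,fy=3.7,interpolation=cv2.INTER_CUBIC))
p=np.load('w1.npz')
for n,a,z in [('lo f',(285,147),.155),('lo b',(377,147),.155),('li f',(287,197),.173),('li b',(379,196),.173),('rail f',(265,166),.105),('rail b',(386,165),.105)]:
    X=ray(p,a,z);print(n,X.round(4),(Rr().T@(X-O)*1000).round(1))
E
```

```text
lo f [0.59   0.0725 0.155 ] [-23.8 162.4 155. ]
lo b [0.6455 0.0527 0.155 ] [ 35.  162.4 155. ]
li f [0.5826 0.0453 0.173 ] [-21.7 134.3 173. ]
li b [0.6362 0.0269 0.173 ] [ 34.9 134.9 173. ]
rail f [0.5621 0.0586 0.105 ] [-45.5 140.  105. ]
rail b [0.6527 0.0272 0.105 ] [ 50.4 140.8 105. ]
```

View pics/w1c.png

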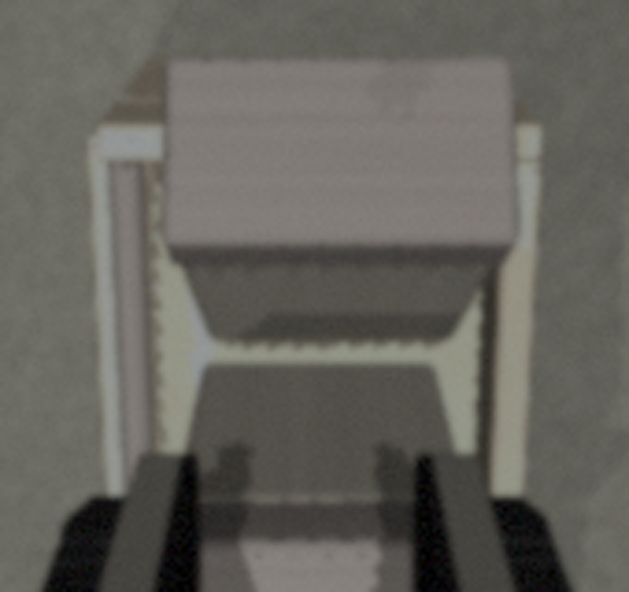

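Confirmed: this is the plain tin leaning over the +y rail. Its lid edge is at rack (x -27 to 32, y 162), slightly to the +x side. Next, the approach and first contact.

```bash
cat >> h.py <<'E'
O=O+Rr()@np.array([.0024,-.0006,0])
PY=113.0
def tcp(th,s,d,x=3):
    t=np.deg2rad(th)
    return W([x,PY+s*np.sin(t)+d*np.cos(t),75+s*np.cos(t)-d*np.sin(t)])
def rk(X): return (Rr().T@(np.asarray(X)-O)*1000).round(1)
E
python3 - <<'E'
from plant import ctrl,kin,cams,effector
from h import *
ctrl.servo_line(W([3,215,240]),ori(40),v=.2)
ctrl.servo_line(tcp(32.6,70,32),ori(40),v=.2)
s=ctrl.state();f0=s['wrist_force'];print(s['time'],rk(s['tool_pos']),f0)
for d in np.arange(24,5,-2):
    ctrl.servo_line(tcp(32.6,70,d),ori(40),v=.04)
    s=ctrl.state();f=Rr().T@(s['wrist_force']-f0);print(d,round(s['time'],2),rk(s['tool_pos']),f.round(2))
    if np.linalg.norm(f)>1.2:break
P=cams.camera_params('wrist');im=cams.read_camera('wrist')
cv2.imwrite('pics/w2.png',im[:,:,::-1])
E
```

```text
5.9167 [  3.7 177.7 118.5] [ 0.38150243 -0.29379737  0.58483806]
24 6.27 [  3.3 170.9 121.8] [-0.1   0.69 -0.58]
22 6.52 [  3.  169.2 122.2] [ 0.26 -0.18 -0.35]
20 6.77 [  3.1 167.4 123.3] [-0.17  0.76 -0.3 ]
18 7.02 [  3.1 165.7 124.4] [ 0.43 -0.42 -2.14]
```

View pics/w2.png

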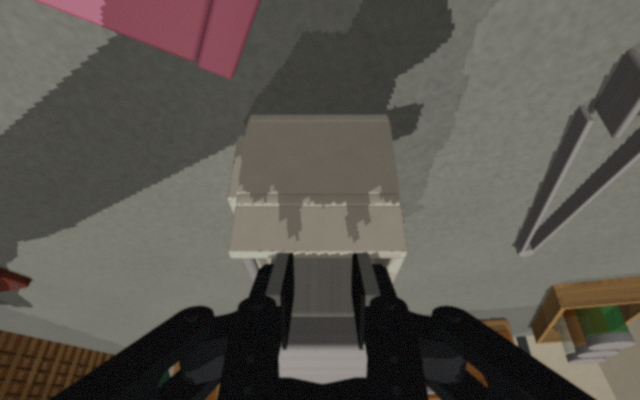

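Contact shows as a -z reaction. Now I'll swing it about the foot while watching force.

```bash
python3 - <<'E'
from plant import ctrl,kin,cams,effector
from h import *
f0=np.array([.38,-.29,.58])
for th in [29.5,26.5,23.5,20.5]:
    ctrl.servo_line(tcp(th,70,16.5),ori(th+7.5),v=.04)
    s=ctrl.state();f=Rr().T@(s['wrist_force']-f0);print(th,round(s['time'],2),rk(s['tool_pos']),f.round(2))
    if np.linalg.norm(f)>15:break
P=cams.camera_params('wrist');im=cams.read_camera('wrist')
cv2.imwrite('pics/w3.png',im[:,:,::-1])
cv2.imwrite('pics/s3.png',cv2.resize(cams.read_camera('scene')[160:260,225:375,::-1],None,fx=5,fy=5))
E
```

```text
29.5 7.35 [  3.4 161.1 128.7] [ 0.    0.64 -1.12]
26.5 7.6 [  3.3 158.4 130.9] [-0.39  0.7   0.11]
23.5 7.85 [  3.2 155.5 133.1] [-0.08  0.66 -0.76]
20.5 8.1 [  3.2 152.4 135.1] [-1.2   0.01  0.11]
```

View pics/w3.png

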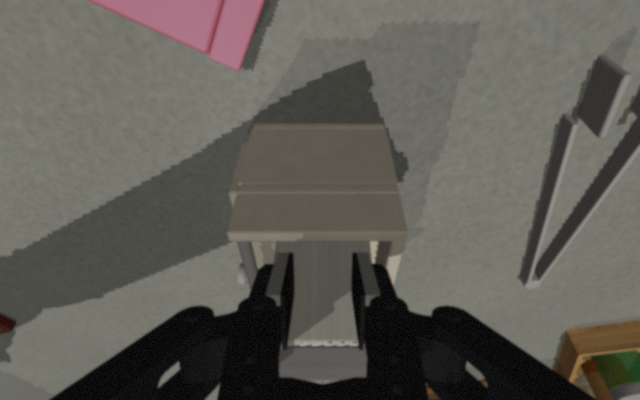

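View pics/s3.png

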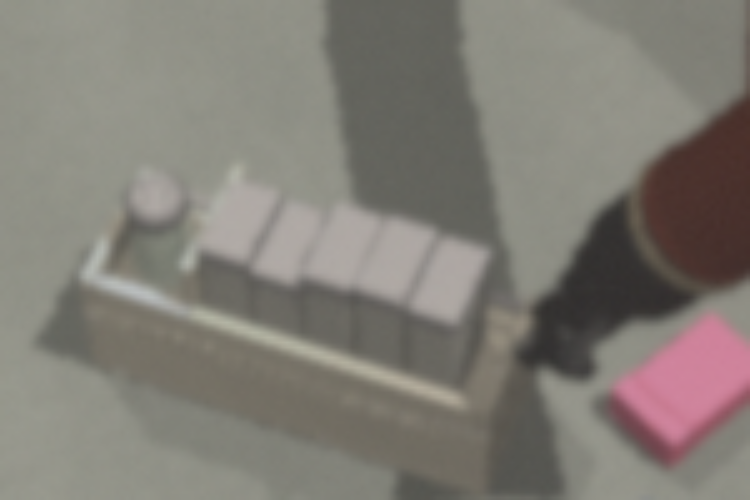

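The tin has tipped past balance and settled upright. Next I'll back off, shut the fingers for a low push just above the rail, and look.

```bash
python3 - <<'E'
from plant import ctrl,kin,cams,effector
from h import *
ctrl.servo_line(W([3,168,140]),ori(12),v=.12)
effector.command_gripper(0.0)
s=ctrl.state();print(s['time'],rk(s['tool_pos']),s['finger_gap'])
P=cams.camera_params('wrist');np.savez('w4.npz',**P);im=cams.read_camera('wrist')
cv2.imwrite('pics/w4.png',im[:,:,::-1])
t=cams.read_camera('top')[:,:,::-1];cv2.imwrite('pics/t4.png',cv2.resize(t[160:240,275:385],None,fx=7,fy=7,interpolation=cv2.INTER_CUBIC))
E
```

```text
9.0 [  2.6 168.7 139.3] -0.0015231659308406528
```

View pics/w4.png

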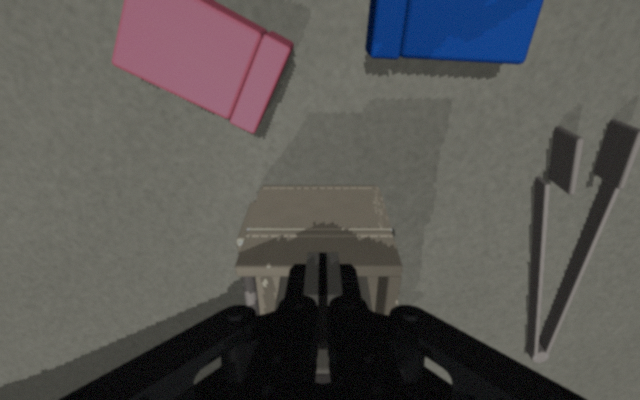

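View pics/t4.png

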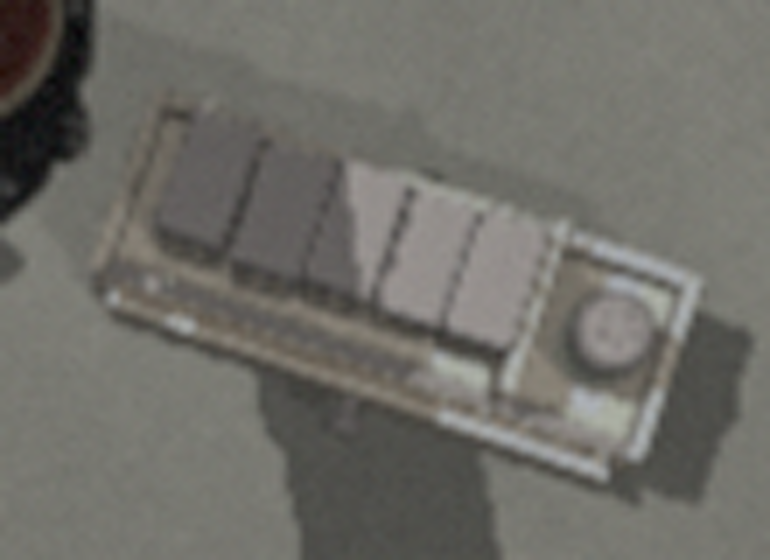

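The tin is upright with a narrow gap to its neighbour (top view, at about (262,140) in the crop). Now the low push just above the rail.

```bash
python3 - <<'E'
from plant import ctrl,kin,cams,effector
from h import *
ctrl.servo_line(W([3,150,112.5]),ori(10),v=.12)
ctrl.sleep(.15)
s=ctrl.state();f0=s['wrist_force'];print(s['time'],rk(s['tool_pos']),f0)
ctrl.servo_line(W([3,130,112]),ori(10),v=.08)
for y in np.arange(128.5,112,-1.5):
    ctrl.servo_line(W([3,y,112]),ori(10),v=.03)
    s=ctrl.state();f=Rr().T@(s['wrist_force']-f0);print(y,round(s['time'],2),rk(s['tool_pos']),f.round(2))
    if np.linalg.norm(f)>5:break
cv2.imwrite('pics/s5.png',cv2.resize(cams.read_camera('scene')[160:260,225:375,::-1],None,fx=5,fy=5))
t=cams.read_camera('top')[:,:,::-1];cv2.imwrite('pics/t5.png',cv2.resize(t[160:240,275:385],None,fx=7,fy=7,interpolation=cv2.INTER_CUBIC))
E
```

```text
9.675 [  3.3 151.1 113.2] [0.29581618 0.51826898 0.41157489]
128.5 10.32 [  3.  128.7 112. ] [ 0.58 -0.67 -0.12]
127.0 10.57 [  3.  126.9 112. ] [-0.14 -0.86 -0.9 ]
125.5 10.82 [  3.  125.6 112.1] [-0.3   0.82 -0.46]
124.0 11.07 [  3.  123.8 111.9] [-0.21  0.16 -1.74]
122.5 11.32 [  2.9 122.5 111.9] [ 0.1   0.94 -0.87]
121.0 11.57 [  2.9 121.3 111.9] [-0.22  2.05 -2.14]
119.5 11.82 [  2.9 121.2 112. ] [-0.18  6.   -3.01]
```

View pics/s5.png

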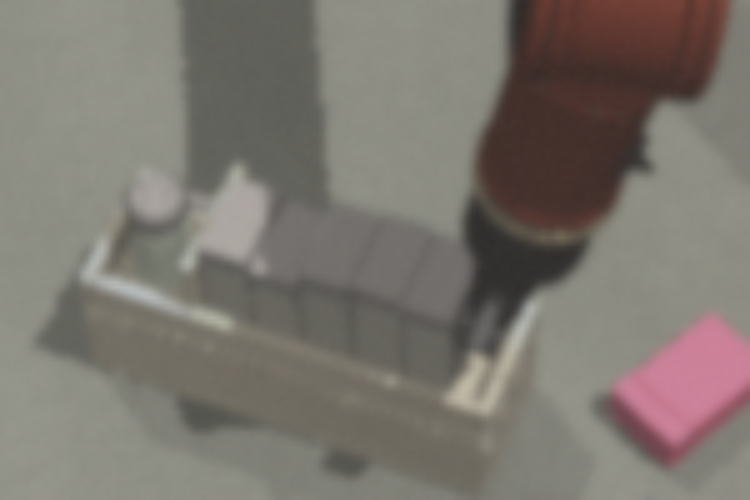

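View pics/t5.png

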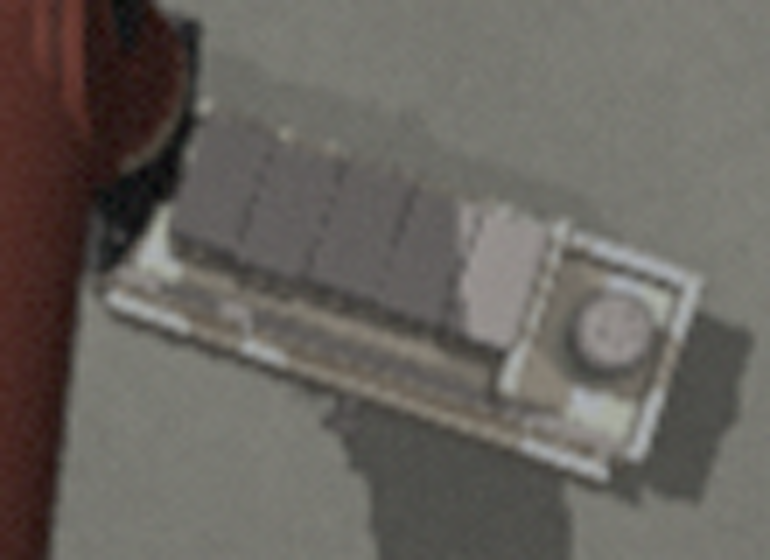

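The push stalled at TCP y=121.2, with the tin's face at about 110.5, and the force rose to 6 N. The tin is now against the row. I'll back off and check.

```bash
python3 - <<'E'
from plant import ctrl,kin,cams,effector
from h import *
ctrl.servo_line(W([3,160,125]),ori(10),v=.1)
ctrl.servo_line(W([3,200,260]),ori(10),v=.2)
ctrl.servo_line(W([3,70,290]),ori(0),v=.2)
s=ctrl.state();print(s['time'],rk(s['tool_pos']),s['wrist_force'])
P=cams.camera_params('wrist');np.savez('w6.npz',**P)
cv2.imwrite('pics/w6.png',cams.read_camera('wrist')[:,:,::-1])
cv2.imwrite('pics/s6.png',cv2.resize(cams.read_camera('scene')[160:260,225:375,::-1],None,fx=5,fy=5))
t=cams.read_camera('top')[:,:,::-1];cv2.imwrite('pics/t6.png',cv2.resize(t[160:240,275:385],None,fx=7,fy=7,interpolation=cv2.INTER_CUBIC))
E
```

```text
14.1667 [  2.4  71.8 289.2] [ 0.29016397  0.35741107 -0.06560939]
```

View pics/w6.png

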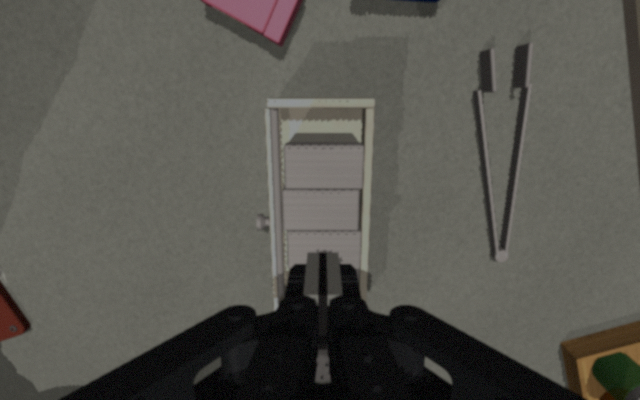

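View pics/s6.png

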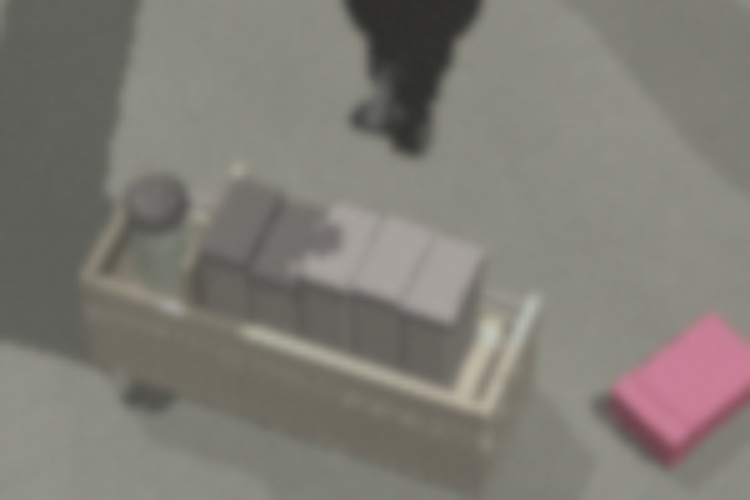

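View pics/t6.png

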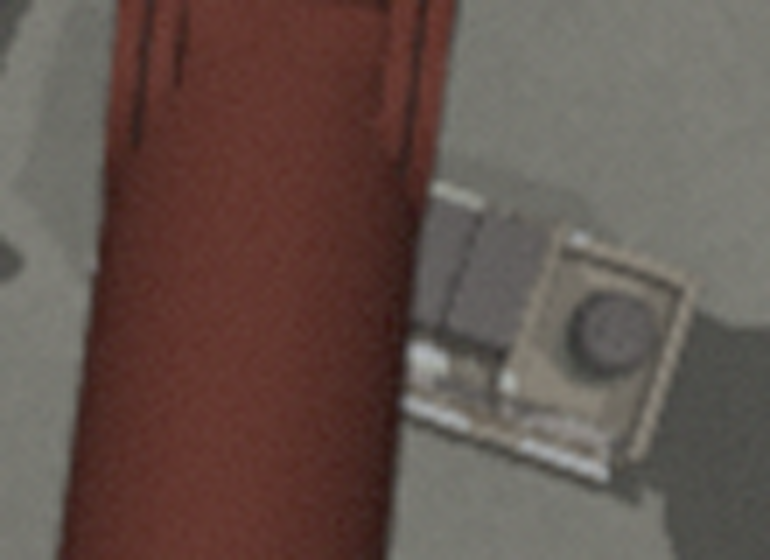

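```bash
python3 - <<'E'
from h import *
p=np.load('w6.npz')
for a,z in [((286,145),.17),((363,145),.17),((363,187),.17),((286,187),.17),((284,191),.17),((358,191),.17),((284,229),.17),((268,100),.105),((375,100),.105)]:
    print(a,rk(ray(p,a,z)))
a=cv2.imread('pics/w6.png')[90:260,260:390];cv2.imwrite('pics/w6c.png',cv2.resize(a,None,fx=3.5,fy=3.5,interpolation=cv2.INTER_CUBIC))
E
```

```text
(286, 145) [-24.5 110.6 170. ]
(363, 145) [ 32.1 110.7 170. ]
(363, 187) [ 33.3  78.8 170. ]
(286, 187) [-25.4  78.7 170. ]
(284, 191) [-27.   75.5 170. ]
(358, 191) [ 29.6  75.6 170. ]
(284, 229) [-27.9  44.4 170. ]
(268, 100) [-46. 141. 105.]
(375, 100) [ 48.5 141.1 105. ]
```

View pics/w6c.png

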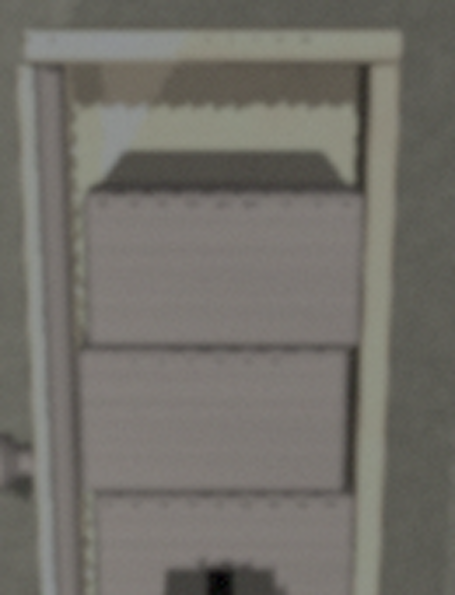

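```bash
python3 - <<'E'
from plant import ctrl,ticket
print(ctrl.state()['time']);ticket.hand_in()
E
```

```text
14.3167
the job is handed in; nothing more can be done
```

The fallen tin is standing upright again, snug against the next tin in the row, and the job is handed in at 14.3 s. I swung it up about its foot with two fingertips on its outer face, without gripping or lifting it. Past its balance point it settled upright by itself. I then slid it home with the shut fingertips just above the rail, until it stopped against the row at about 6 N.

**Last checks:**
- **Fallen tin:** its lid spans y ≈ 77–111 mm in the rack's frame, square to the rack. Only a hairline joint shows against its neighbour.
- **Everything else:** the other tins and the salt shaker stand as before. The drawer knob, tongs, and pink and blue look-alikes show no disturbance. I did not separately check the plate and pot after the push, but the arm never went near them at board height.
- **Small offset:** the tin sits about 3 mm towards the rack's back (x ≈ +3 mm), as it did when fallen. I left that alone.
- **Camera views:** the arm hid most of the row in the final top view, so the check relies on the wrist and scene pictures.

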